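# Flip the sold-out flag on an empty stemware tray

### The job

Three stemware trays stand on the low shelf tier on the bench, each with a hinged marker flag sticking out of its front towards you; one tray is empty. With your fingertips, flip the empty tray's flag up and over its hinge, away from you, until it lies flat back over the tray with the crossed face up, then take your hand away. Only push the flag, gently: do not pinch it, do not lift, tip or shove the trays, and leave the glasses and the other two flags as they are.

Things in the scene. Friction and masses are not known exactly. Their poses are not given: they have to be found in the camera images.
- tier: Fixed low shelf tier that the three trays stand on: chipboard deck on cream steel beams, 340 deep (x), 780 wide (y), top 80 above the bench; uprights at its corners reach 84. Origin: centre of its underside at bench level; x away from the robot. The trays' front walls stand 0 to 48 behind its front edge.
- tray_c: The EMPTY tray, in any of the three places: cream steel tray, open on top, 220 deep (x) by 150 wide (y), walls 62 high, 4 thick, about 0.8 kg, loose on the shelf tier. Origin: centre of its underside; x runs from its front (robot side, where its flag is hinged) to its back, z up. 
- flag_c (a joint): Angle of the empty tray's flag, the one to flip, rad. 0: level, sticking out in front of the tray, ringed paper face up. Grows as it swings up (1.57 upright) and over; 3.14: level over the tray, face with the raised cross up. Firm stops at both. Starts at 0 to 0.25. Stiff hinge: it stays where left and must be pushed all the way (0.03 Nm, under 1 N at its edge).
- hinge_c (a point): Middle of the hinge pin of the empty tray's flag, 72 above the tray's underside, 118 in front of its centre (8 in front of the front wall). Axes as the tray's; the pin runs along y. Two small steel rests under the flag reach 13 either side of the pin; side lugs stand 46 to either side, up to 7 above it.
- edge_c (a point): Middle of the free edge of the empty tray's flag, a flat grey plastic plate 80 wide (along the pin), 75 from pin to free edge, 4 thick, 30 g. It overhangs the front edge of the shelf tier: at flag angle 0 its underside is 150 above the bench and 70 above the deck level. Moves with the flag: x points from the edge to the pin, z out of the ringed face.
- tray_a: Tray holding two coupe glasses, not to be disturbed: cream steel tray, open on top, 220 deep (x) by 150 wide (y), walls 62 high, 4 thick, about 0.8 kg, loose on the shelf tier. Origin: centre of its underside; x runs from its front (robot side, where its flag is hinged) to its back, z up. 
- flag_a (a joint): Angle of the flag of the tray with the coupe glasses: same flag and hinge as flag_c, starts at 0 to 0.25; to be left alone.
- hinge_a (a point): Middle of the pin of the flag of the tray with the coupe glasses, placed as hinge_c is on its tray.
- tray_b: Tray holding two martini glasses, not to be disturbed: cream steel tray, open on top, 220 deep (x) by 150 wide (y), walls 62 high, 4 thick, about 0.8 kg, loose on the shelf tier. Origin: centre of its underside; x runs from its front (robot side, where its flag is hinged) to its back, z up. 
- flag_b (a joint): Angle of the flag of the tray with the martini glasses: same flag and hinge as flag_c, starts at 0 to 0.25; to be left alone.
- hinge_b (a point): Middle of the pin of the flag of the tray with the martini glasses, placed as hinge_c is on its tray.
- coupe_1: stemmed clear coupe glass, 135 tall, 92 across the rim, foot 66 across, 0.16 kg, standing loose on the floor of tray_a, in front. Origin: centre of the foot's underside.
- coupe_2: stemmed clear coupe glass, 135 tall, 92 across the rim, foot 66 across, 0.16 kg, standing loose on the floor of tray_a, at the back. Origin: centre of the foot's underside.
- martini_1: stemmed clear martini glass, 150 tall, 100 across the rim, foot 68 across, 0.16 kg, standing loose on the floor of tray_b, in front. Origin: centre of the foot's underside.
- martini_2: stemmed clear martini glass, 150 tall, 100 across the rim, foot 68 across, 0.16 kg, standing loose on the floor of tray_b, at the back. Origin: centre of the foot's underside.
Things that resemble listed ones, but are neither listed nor needed, are in the scene too. What is shaped like the martini_1 but red is not meant. What is shaped like the coupe_1 but red is not meant.

How it is judged:
By the outcome, as a careful person would: the job done as asked, in the order asked, and still so for the second after the job is handed in, with the robot touching nothing.
It also fails if it takes over 43 s, if anything falls off the work surface, if the arm or the gripper's body presses on something with over 40 N, if the wrist force passes 120 N, or if a joint passes its speed limit or range.

### The arm

A 7-joint arm with a two-finger parallel gripper is mounted at the origin on the work surface. World frame = base frame: x ahead of the robot, y to its left, z up, the work surface at z = 0. Lengths are in mm, angles in rad, forces in N, time in s.
With the tool pointing down it reaches from about 400 to 850 mm from the base axis. Payload 10.4 kg.
Tool frame: the origin (TCP) lies on the mounting face of the last link; the fingertips stand 173 mm ahead of it and the grasp point (between the pads) lies 155 mm ahead of it (finger_overhang is the distance from the TCP to the fingertips, in mm); y points along the fingers, z is the direction in which the jaws open and shut, and the axes are right-handed (so a half turn about y gives the same grasp; the last joint's range is limited). The gripper opens to 85 mm and grips with 20 to 120 N. Pads are 22 mm wide; open, the fingers measure 114 mm over their backs; the gripper's body (76 mm by 85 mm) begins 54 mm behind the grasp point. The pads swing forward as they close: fully open they stand 13 mm farther back than shut.
Start: joints at [1.196, 0.332, -0.065, 1.46, 0.022, 1.35, -0.088], TCP at [215.381, -586.722, 404.738] pointing down, gripper open.
Joint ranges: [-2.6, 2.6], [-0.5, 2.12], [-1.47, 1.34], [0.16, 2.42], [-1.27, 4.41], [0.06, 2.06], [-2.6, 2.6]. Speed limits (rad/s): [2.22, 2.22, 2.79, 2.79, 3.14, 3.14, 3.14].

### API

Orientations are given as a unit quaternion [x, y, z, w].
In Python, from bench import * gives the robot as it stands.
- The arm moves only by the tool step_arm, never from a script. Its argument "series" is a list of rows, each an object with "xyz": the shift along the tool's x, y, z in cm, a list of three; "turn": the turn, a rotation vector about the tool's x, y, z in rad, a list of three; "fingers": the opening, from 0 (shut) to 1 (fully open). In form: [{"xyz": [tx, ty, tz], "turn": [rx, ry, rz], "fingers": fingers}, ...]. A call has 1 to 5 rows; each row is the pose to reach, as a shift and turn from the pose commanded when the call began, along the tool's axes at that moment; what a row does not reach only later rows make up. A row lasts 1/8 s, in which the tool goes at most 62.5 mm and 10.7 degrees, less where a joint would pass 70% of its speed; a pose out of reach is approached as far as the arm can. A call with a gripper value outside its range is refused whole. The fingers move at their own pace and stop on an object; the grip force is fixed at half the most. Time passes only in rows, so rows that repeat a pose let the fingers close. It gives the time, the measured TCP pose, the force and the opening at its end, in the units of the state.
- sense(): the state, without advancing time (a new reading comes with each control period).
- snapshot(name): name is "scene" or "side" or "wrist"; returns the picture (400x640x3 uint8, red, green, blue); there is no depth.
- get_calibration(name): a dict with "intrinsics" (3x3 intrinsics, pixels), "rvec" (rotation vector, rad) and "tvec" (3), from world to camera coordinates, as OpenCV has them. Camera axes: x right, y down, z forward; pixel columns grow to the right and rows downward; lengths in mm; the calibration is good to about 2 mm. A picture is of the moment at which its call begins: read the wrist's pose just before it. get_calibration takes no time and is no camera call; for the wrist camera it gives the pose at the moment of the call.
- job_done(): hands the job in, once; it reports no verdict.
The state is a dict: "time_s": time; "joint_pos": joint angles; "qvel": joint speeds; "joint_torque": joint torques, N m; "tcp_pos": TCP position; "tcp_rot": TCP orientation; "force": force on the tool from outside, world axes, zero at the start; "wrist_torque": the same for the moment, N m; "width": finger opening in mm.
Only numpy, scipy, OpenCV 4.12 (cv2) and the standard library are available. Lean on these libraries where they do the work, as an engineer would, in place of code of your own. Each camera call takes 0.05 s, during which the arm holds its last target. There are 200 camera calls.

## Working session

There is one attempt and no reset: what is moved stays moved. The work goes in short steps, Python scripts to look and compute and a tool call to move; the robot and the scene stay as the last step left them, time stands still between calls to the robot, and variables do not carry over. Pictures are saved under pics/ and viewed, about 8 in all and at most 12, crops included, and the job is handed in when it is done.

Besides the shell and the picture viewer there is one more tool, called after "Call:" in YAML: its name, and indented under it one key for each argument. step_arm: Moves the arm, as the interface text tells. Its arguments: {"type":"object","properties":{"series":{"type":"array","items":{"type":"object","properties":{"xyz":{"type":"array","items":{"type":"number"}},"turn":{"type":"array","items":{"type":"number"}},"fingers":{"type":"number"}}}}},"required":["series"]}

```bash
mkdir -p pics; cat > h.py <<'E'
from bench import *
import numpy as np, cv2
from scipy.spatial.transform import Rotation as R
def cal(n):
    c=get_calibration(n); return np.array(c["intrinsics"],float),np.array(c["rvec"],float),np.array(c["tvec"],float).ravel()
def snap(n,f,crop=None,s=1):
    im=snapshot(n)[:,:,::-1]
    if crop: im=im[crop[1]:crop[3],crop[0]:crop[2]]
    cv2.imwrite("pics/"+f,cv2.resize(im,None,fx=s,fy=s,interpolation=cv2.INTER_CUBIC))
def ray(c,p):
    K,r,t=c; M=R.from_rotvec(r.ravel()).as_matrix(); d=M.T@np.linalg.inv(K)@[p[0],p[1],1]; return -M.T@t,d/np.linalg.norm(d)
def onz(c,p,z):
    o,d=ray(c,p); return o+d*(z-o[2])/d[2]
def tri(c1,p1,c2,p2):
    o1,d1=ray(c1,p1);o2,d2=ray(c2,p2)
    s=np.linalg.lstsq(np.c_[d1,-d2],o2-o1,rcond=None)[0]; a=o1+s[0]*d1;b=o2+s[1]*d2
    return (a+b)/2,np.linalg.norm(a-b)
def proj(c,P): 
    return cv2.projectPoints(np.array(P,float).reshape(-1,3),c[1],c[2],c[0],None)[0].reshape(-1,2)
E
python3 - <<'E'
from h import *
for n in("scene","side"):
    im=snapshot(n)[:,:,::-1]; cv2.imwrite(f"pics/{n}0.png",im)
    o,d=ray(cal(n),(320,200)); print(n,o.round(),d.round(2))
s=sense(); print(s["tcp_pos"],s["tcp_rot"],s["width"],s["force"],s["time_s"])
print(R.from_quat(s["tcp_rot"]).as_matrix().round(3))
E
```

```text
scene [935. 469. 987.] [-0.32 -0.46 -0.83]
side [ 361.  173. 1054.] [ 0.22 -0.2  -0.95]
[ 215.32338167 -586.61986985  404.00553633] [-0.12385222  0.69662778 -0.69576187  0.12363571] 85.6168707768128 [-0.14280504  0.21881098 -0.0273007 ] 0.1
[[-0.939 -0.001  0.345]
 [-0.345  0.001 -0.939]
 [ 0.    -1.    -0.001]]
```

View pics/scene0.png

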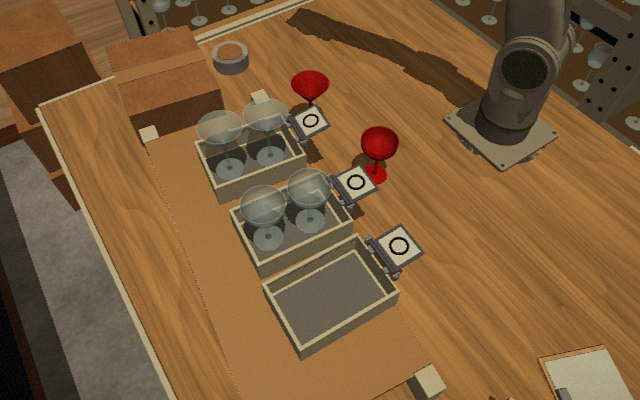

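View pics/side0.png

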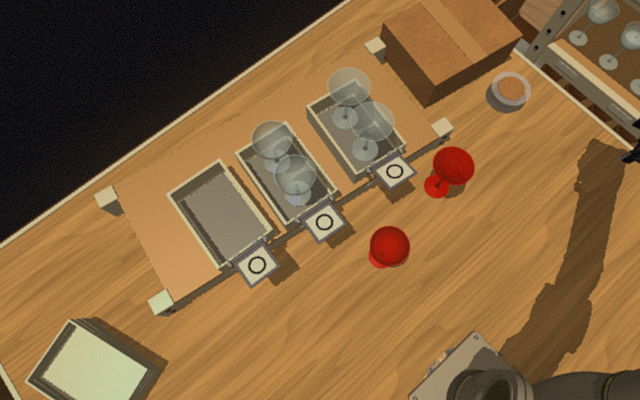

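Scene view: the empty tray is at about (330,295), with its flag at (398,247). Side view: tray at (220,215), flag at (257,265). Red glasses stand in front of the other trays. Next I'll zoom in on the flag in both views for a two-view measurement.

```bash
python3 - <<'E'
import cv2,numpy as np
a=cv2.imread("pics/scene0.png")[215:295,345:445]; b=cv2.imread("pics/side0.png")[215:295,205:305]
f=lambda x:cv2.resize(x,None,fx=4,fy=4,interpolation=cv2.INTER_CUBIC)
cv2.imwrite("pics/crop0.png",np.hstack([f(a),f(b)]))
E
```

```text
(no output)
```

View pics/crop0.png

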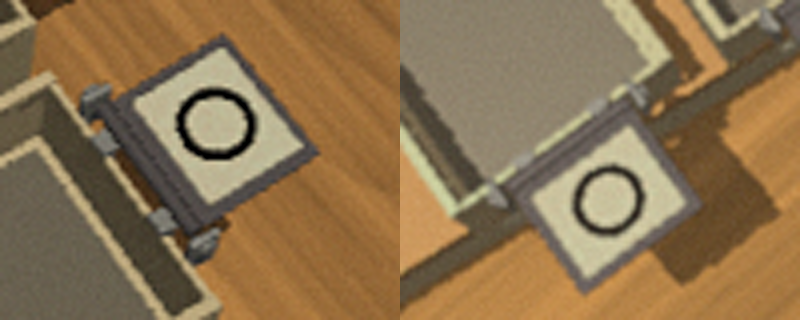

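```bash
cat > fit.py <<'E'
from h import *
from scipy.optimize import least_squares
cs,cd=cal("scene"),cal("side")
f=lambda u,v,ox,oy:np.array([(u+.5)/4-.5+ox,(v+.5)/4-.5+oy])
S=[f(u,v,345,215) for u,v in[(318,152),(224,37),(205,232),(118,102),(216,124)]]
D=[f(u,v,205,215) for u,v in[(185,292),(298,208),(110,188),(230,108),(208,200)]]
for n,s,d in zip(["free y+","free y-","hinge y+","hinge y-","ring"],S,D):
    P,e=tri(cs,s,cd,d); print(n,P.round(1),e.round(1))
def pts(q):
    H=q[:3];p,a,r,h=q[3:]; e=np.array([np.cos(p),np.sin(p),0]);y=np.array([-e[1],e[0],0]);z=np.array([0,0,1.])
    u=-e*np.cos(a)+z*np.sin(a);n=z*np.cos(a)+e*np.sin(a)
    return [H+75*u+40*y+2*n,H+75*u-40*y+2*n,H+h*u+40*y+2*n,H+h*u-40*y+2*n,H+r*u+2*n]
def res(q): return np.r_[(proj(cs,pts(q))-S).ravel(),(proj(cd,pts(q))-D).ravel(),(q[2]-152)/3]
P=tri(cs,S[2],cd,D[2])[0]
b=min((least_squares(res,[P[0],P[1],152,y0,.1,40,5]) for y0 in(-.5,0,.5,1)),key=lambda o:o.cost)
print("H",b.x.round(3),"rms px",np.sqrt(2*b.cost/20)); 
for a in(0,.1,.25): print(a,np.sqrt(2*least_squares(lambda q:res(np.r_[q[:4],a,q[4:]]),np.delete(b.x,4)).cost/20))
E
python3 fit.py
```

```text
free y+ [518.5 226.8 160.4] 2.2
free y- [514.5 151.6 161. ] 0.6
hinge y+ [589.8 225.5 153.7] 5.8
hinge y- [581.6 147.4 156.3] 4.2
ring [549.5 186.8 159.3] 1.3
H [ 5.90872e+02  1.85019e+02  1.51615e+02 -6.30000e-02  1.03000e-01
  4.19470e+01  5.73400e+00] rms px 0.918012131721298
0 1.0353933979422456
0.1 0.9180996814347944
0.25 1.1443288223745365
```

```bash
cat >> h.py <<'E'
def plan(tip,t,yaw=-.06):
    """fingertip position, downward pitch t of finger direction -> shift cm, turn"""
    s=sense(); M=R.from_quat(s["tcp_rot"]); Z=R.from_euler("z",yaw)
    y=Z.apply([np.cos(t),0,-np.sin(t)]); z=Z.apply([0,-1,0]); T=np.c_[np.cross(y,z),y,z]
    p=np.array(tip,float)-173*y
    print("TCP",np.round(p),"xyz",(M.inv().apply(p-s["tcp_pos"])/10).round(2),"turn",(M.inv()*R.from_matrix(T)).as_rotvec().round(3))
def tip():
    s=sense(); M=R.from_quat(s["tcp_rot"]).as_matrix(); return (np.array(s["tcp_pos"])+173*M[:,1]).round(1),M[:,1].round(3)
E
python3 - <<'E'
from h import *
cs,cd=cal("scene"),cal("side")
print("red coupe foot",onz(cs,(376,175),0),onz(cd,(378,258),0)); print("top",tri(cs,(380,137),cd,(390,246)))
print("red martini foot",onz(cd,(436,186),0),"top",tri(cs,(310,82),cd,(454,165)))
print("flag b ring",tri(cs,(356,183),cd,(324,222)),"flag a",tri(cs,(310,121),cd,(395,172)))
print("tier corner",[onz(cd,p,84).round() for p in((163,300),(442,130),(107,196),(375,47))])
plan((400,200,300),1.57)
plan((470,192,200),.3); 
E
```

```text
red coupe foot [ 3.90908933e+02 -6.18929820e+01  1.13686838e-13] [393.41402968 -58.68006382   0.        ]
top (array([391.91181765, -67.45658697, 143.0672061 ]), np.float64(2.840530038945897))
red martini foot [ 433.92945832 -312.44761515    0.        ] top (array([ 432.21408838, -311.3773492 ,  152.28606986]), np.float64(1.7063720926308836))
flag b ring (array([526.58198245,  13.1604572 , 155.12161396]), np.float64(2.8999070149619715)) flag a (array([ 509.73567224, -192.21095497,  157.65470812]), np.float64(0.04058626500277203))
tier corner [array([642., 401.,  84.]), array([ 527., -397.,   84.]), array([942., 364.,  84.]), array([ 829., -440.,   84.])]
TCP [400. 200. 473.] xyz [-44.43  -6.82 -67.49] turn [0.001 0.412 0.001]
TCP [305. 202. 251.] xyz [-35.59  15.37 -70.91] turn [0.263 0.354 1.252]
```

```bash
python3 - <<'E'
from h import *
plan((450,-250,290),1.57,-.2)
E
```

```text
TCP [ 450. -250.  463.] xyz [-33.62  -5.87 -23.53] turn [0.001 0.552 0.001]
```

Call:
step_arm:
  series:
    - {"xyz": [-33.6,-5.9,-23.5],"turn": [0,0.41,0],"fingers": 0}
    - {"xyz": [-33.6,-5.9,-23.5],"turn": [0,0.41,0],"fingers": 0}
    - {"xyz": [-33.6,-5.9,-23.5],"turn": [0,0.41,0],"fingers": 0}
    - {"xyz": [-33.6,-5.9,-23.5],"turn": [0,0.41,0],"fingers": 0}
    - {"xyz": [-33.6,-5.9,-23.5],"turn": [0,0.41,0],"fingers": 0}

```text
time_s: 0.72
tcp_pos: [391.5, -333.2, 449.0]
tcp_rot: [-0.02, -0.707, 0.707, 0.021]
force: [0.5, -0.8, 0.3]
width: 0.2
```

```bash
python3 - <<'E'
from h import *
s=sense();print(s["time_s"],tip(),s["joint_pos"])
plan((400,195,290),1.57)
E
```

```text
0.725 (array([ 391.5, -333.2,  276. ]), array([-0., -0., -1.])) [ 0.83465126  0.07833386 -0.23073213  1.67162494  0.01838355  1.39384554
 -1.02762038]
TCP [400. 195. 463.] xyz [  2.24  -1.41 -52.78] turn [-0.     0.002  0.001]
```

Call:
step_arm:
  series:
    - {"xyz": [2.2,-2,-52.8],"turn": [0,0,0],"fingers": 0}
    - {"xyz": [2.2,-2,-52.8],"turn": [0,0,0],"fingers": 0}
    - {"xyz": [2.2,-2,-52.8],"turn": [0,0,0],"fingers": 0}
    - {"xyz": [2.2,-2,-52.8],"turn": [0,0,0],"fingers": 0}
    - {"xyz": [2.2,-2,-52.8],"turn": [0,0,0],"fingers": 0}

```text
time_s: 1.35
tcp_pos: [395.4, -20.9, 460.6]
tcp_rot: [-0.021, -0.707, 0.707, 0.021]
force: [1.8, -0.2, -0.2]
width: 0.0
```

```bash
python3 - <<'E'
from h import *
s=sense();print(s["time_s"],tip(),s["joint_pos"])
plan((400,195,290),1.57)
plan((430,195,290),.8)
E
```

```text
1.35 (array([395.5, -21. , 287.6]), array([ 0.   , -0.001, -1.   ])) [ 0.58978924 -0.2039655  -0.55367934  1.8884597  -0.10724234  1.42798992
 -1.56846631]
TCP [400. 195. 463.] xyz [  0.82  -0.25 -21.58] turn [-0.001  0.002  0.001]
TCP [310. 202. 414.] xyz [  9.86   4.64 -21.77] turn [0.    0.002 0.771]
```

Call:
step_arm:
  series:
    - {"xyz": [0.8,0,-21.6],"turn": [0,0,0],"fingers": 0}
    - {"xyz": [0.8,0,-21.6],"turn": [0,0,0],"fingers": 0}
    - {"xyz": [0.8,0,-21.6],"turn": [0,0,0],"fingers": 0}
    - {"xyz": [0.8,0,-21.6],"turn": [0,0,0.18],"fingers": 0}
    - {"xyz": [0.8,0,-21.6],"turn": [0,0,0.36],"fingers": 0}

```text
time_s: 1.98
tcp_pos: [400.2, 195.8, 460.5]
tcp_rot: [-0.147, -0.692, 0.698, -0.11]
force: [0.1, -0.7, 0.1]
width: 0.1
```

```bash
python3 - <<'E'
from h import *
s=sense();print(s["time_s"],tip(),s["joint_pos"])
plan((470,192,220),.8)
plan((470,192,220),.5)
E
```

```text
1.975 (array([461.7, 192.7, 298.8]), array([ 0.356, -0.018, -0.934])) [ 0.43170759 -0.26219466 -0.88761787  1.900202   -0.02685684  1.08915991
 -2.08687239]
TCP [350. 199. 344.] xyz [ 8.87  9.07 -0.06] turn [0.005 0.005 0.406]
TCP [318. 201. 303.] xyz [13.26 11.8  -0.08] turn [0.006 0.005 0.706]
```

Call:
step_arm:
  series:
    - {"xyz": [4.5,4.5,0],"turn": [0,0,0.2],"fingers": 0}
    - {"xyz": [8.9,9,0],"turn": [0,0,0.4],"fingers": 0}
    - {"xyz": [8.9,9,0],"turn": [0,0,0.4],"fingers": 0}
    - {"xyz": [8.9,9,0],"turn": [0,0,0.4],"fingers": 0}

```text
time_s: 2.48
tcp_pos: [348.6, 196.1, 344.4]
tcp_rot: [-0.281, -0.649, 0.665, -0.243]
force: [1.1, 0.6, 1.3]
width: 0.2
```

```bash
python3 - <<'E'
from h import *
s=sense();print(s["time_s"],tip(),s["joint_pos"])
snap("scene","scene1.png"); snap("side","side1.png")
plan((470,192,125),.8)
plan((470,192,125),.6)
E
```

```text
2.475 (array([467.5, 189. , 218.9]), array([ 0.687, -0.041, -0.726])) [ 0.44086659 -0.49805377 -1.03542255  2.29197515  0.10913567  0.51543997
 -2.37753734]
TCP [350. 199. 249.] xyz [ 6.69  7.04 -0.24] turn [0.002 0.001 0.01 ]
TCP [327. 201. 223.] xyz [10.13  7.42 -0.24] turn [0.002 0.001 0.21 ]
```

View pics/scene1.png

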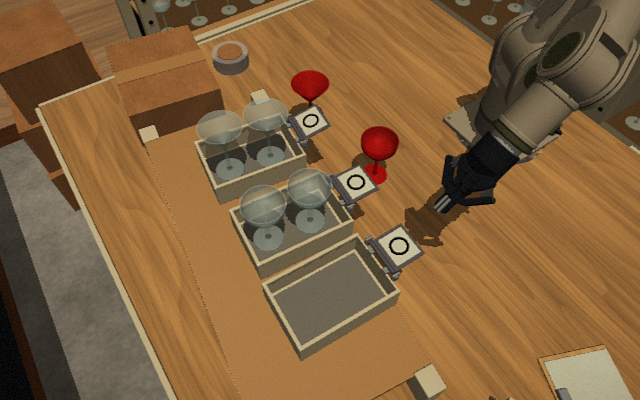

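The finger points down and forward at about 45°, clear of everything, about (445,205) in the picture. Joints 2 and 7 are near their limits, so I'll yaw a little towards radial and move out and down in front of the flag.

```bash
python3 - <<'E'
from h import *
plan((492,188,190),.85,.12)
plan((492,188,130),.85,.12)
E
```

```text
TCP [379. 174. 320.] xyz [-0.39  4.    2.07] turn [-0.119 -0.132 -0.04 ]
TCP [379. 174. 260.] xyz [3.75 8.35 2.08] turn [-0.119 -0.132 -0.04 ]
```

Call:
step_arm:
  series:
    - {"xyz": [-0.4,4.0,2.1],"turn": [-0.12,-0.13,-0.04],"fingers": 0}
    - {"xyz": [-0.4,4.0,2.1],"turn": [-0.12,-0.13,-0.04],"fingers": 0}
    - {"xyz": [3.8,8.3,2.1],"turn": [-0.12,-0.13,-0.04],"fingers": 0}
    - {"xyz": [3.8,8.3,2.1],"turn": [-0.12,-0.13,-0.04],"fingers": 0}

```text
time_s: 3.08
tcp_pos: [377.6, 174.7, 259.1]
tcp_rot: [0.21, 0.676, -0.645, 0.288]
force: [-0.4, -0.3, 0.1]
width: -0.0
```

```bash
python3 - <<'E'
from h import *
s=sense();print(s["time_s"],tip(),s["joint_pos"],s["force"])
a=snapshot("scene")[140:290,340:540,::-1];b=snapshot("side")[200:350,190:390,::-1]
f=lambda x:cv2.resize(x,None,fx=2,fy=2,interpolation=cv2.INTER_CUBIC)
cv2.imwrite("pics/c2.png",np.hstack([f(a),f(b)]))
plan((530,187,132),.85,.12)
E
```

```text
3.075 (array([491.1, 188.5, 129.2]), array([ 0.656,  0.08 , -0.751])) [ 0.70028511 -0.26796752 -1.25047629  2.37038354  0.33260869  0.2192809
 -2.37947315] [-0.4071654  -0.26624964  0.07587795]
TCP [417. 173. 262.] xyz [-3.19  2.28  0.44] turn [-0.002 -0.003  0.002]
```

View pics/c2.png

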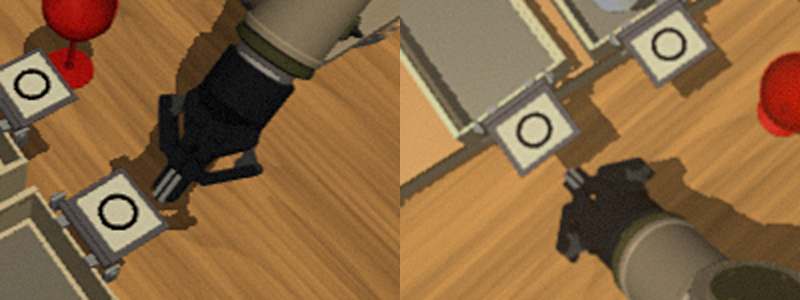

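The finger is lined up with the free edge's middle, just in front of the flag (side crop: tip (570,178), edge centre about (555,150)). Next: go in low under the edge.

```bash
python3 - <<'E'
from h import *
plan((512,188,116),.85,.12)
plan((532,187,116),.85,.12)
plan((532,187,145),.85,.12)
E
```

```text
TCP [399. 174. 246.] xyz [-0.8   2.32  0.14] turn [-0.002 -0.003  0.002]
TCP [419. 173. 246.] xyz [-2.28  3.62  0.47] turn [-0.002 -0.003  0.002]
TCP [419. 173. 275.] xyz [-4.19  1.43  0.47] turn [-0.002 -0.003  0.002]
```

Call:
step_arm:
  series:
    - {"xyz": [-0.8,2.3,0.1],"turn": [0,0,0],"fingers": 0}
    - {"xyz": [-2.3,3.6,0.4],"turn": [0,0,0],"fingers": 0}
    - {"xyz": [-2.3,3.6,0.4],"turn": [0,0,0],"fingers": 0}
    - {"xyz": [-3.2,2.6,0.4],"turn": [0,0,0],"fingers": 0}
    - {"xyz": [-4.2,1.4,0.4],"turn": [0,0,0],"fingers": 0}

```text
time_s: 3.8
tcp_pos: [418.4, 174.4, 276.5]
tcp_rot: [0.21, 0.675, -0.646, 0.287]
force: [-0.1, -1.2, -0.3]
width: 0.1
```

```bash
python3 - <<'E'
from h import *
s=sense();print(s["time_s"],tip(),s["joint_pos"],s["force"])
a=snapshot("scene")[140:290,340:540,::-1];b=snapshot("side")[200:350,190:390,::-1]
f=lambda x:cv2.resize(x,None,fx=2,fy=2,interpolation=cv2.INTER_CUBIC)
cv2.imwrite("pics/c3.png",np.hstack([f(a),f(b)]))
plan((530,187,170),.9,.1)
plan((537,187,190),1.0,.08)
plan((553,187,206),1.15,.06)
E
```

```text
3.8 (array([531.7, 187.7, 146.4]), array([ 0.655,  0.077, -0.752])) [ 0.78674194 -0.13523187 -1.30336983  2.27708211  0.58839509  0.2834404
 -2.52942717] [-0.12763446 -1.19546914 -0.29312779]
TCP [423. 176. 306.] xyz [-2.2  -1.8   0.06] turn [ 0.015  0.015 -0.051]
TCP [444. 180. 336.] xyz [-5.77 -2.66 -0.01] turn [ 0.026  0.032 -0.151]
TCP [482. 183. 364.] xyz [-10.55  -2.23   0.13] turn [ 0.034  0.051 -0.301]
```

View pics/c3.png

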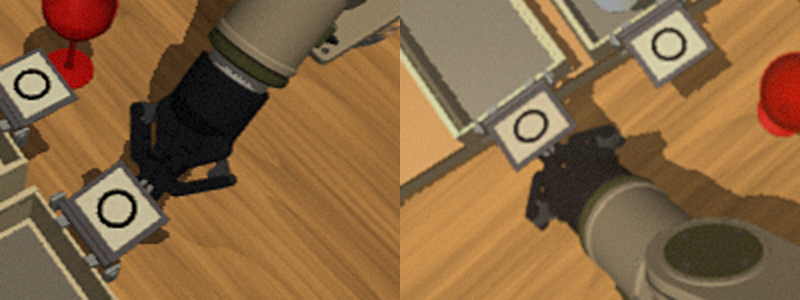

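The fingertips are under the edge and the flag has begun to rise (side crop: the ring moved to (531,126)); the forces are tiny. I'll follow the arc up, easing the yaw to relieve joint 7.

```bash
python3 - <<'E'
from h import *
plan((530,187,160),.9,.18)
plan((530,187,172),.95,.2)
plan((537,187,190),1.05,.2)
plan((546,187,200),1.15,.2)
plan((555,187,207),1.25,.2)
E
```

```text
TCP [424. 168. 296.] xyz [-1.56 -1.04  0.93] turn [-0.037 -0.046 -0.052]
TCP [431. 167. 313.] xyz [-3.22 -1.86  1.08] turn [-0.048 -0.063 -0.101]
TCP [453. 170. 340.] xyz [-6.64 -2.5   1.05] turn [-0.045 -0.065 -0.201]
TCP [477. 173. 358.] xyz [-9.64 -2.23  1.04] turn [-0.042 -0.067 -0.301]
TCP [502. 176. 371.] xyz [-12.39  -1.57   1.02] turn [-0.038 -0.069 -0.401]
```

Call:
step_arm:
  series:
    - {"xyz": [-1.6,-1.0,0.9],"turn": [-0.04,-0.05,-0.05],"fingers": 0}
    - {"xyz": [-3.2,-1.9,1.1],"turn": [-0.05,-0.06,-0.1],"fingers": 0}
    - {"xyz": [-4.9,-2.2,1.1],"turn": [-0.05,-0.06,-0.15],"fingers": 0}
    - {"xyz": [-6.6,-2.5,1.1],"turn": [-0.05,-0.06,-0.2],"fingers": 0}
    - {"xyz": [-6.6,-2.5,1.1],"turn": [-0.05,-0.06,-0.2],"fingers": 0}

```text
time_s: 4.53
tcp_pos: [453.0, 168.2, 339.2]
tcp_rot: [0.115, 0.7, -0.659, 0.248]
force: [-0.8, -0.3, -0.2]
width: -0.1
```

```bash
python3 - <<'E'
from h import *
s=sense();print(s["time_s"],tip(),s["joint_pos"],s["force"])
a=snapshot("scene")[140:290,340:540,::-1];b=snapshot("side")[200:350,190:390,::-1]
f=lambda x:cv2.resize(x,None,fx=2,fy=2,interpolation=cv2.INTER_CUBIC)
cv2.imwrite("pics/c4.png",np.hstack([f(a),f(b)]))
plan((546,187,200),1.15,.2)
plan((555,187,207),1.25,.2)
plan((567,187,211),1.4,.2)
plan((580,187,211),1.55,.2)
plan((595,187,207),1.57,.2)
E
```

```text
4.525 (array([537.4, 186.1, 189.2]), array([ 0.488,  0.104, -0.867])) [ 0.39592598 -0.07490244 -0.84750873  2.08835013  0.12455529  0.59919197
 -1.92558457] [-0.82582991 -0.3036192  -0.17806003]
TCP [477. 173. 358.] xyz [-3.21 -0.5  -0.06] turn [ 0.004 -0.006 -0.1  ]
TCP [502. 176. 371.] xyz [-6.03 -0.41  0.1 ] turn [ 0.005 -0.006 -0.2  ]
TCP [538. 181. 381.] xyz [-9.75  0.53  0.32] turn [ 0.005 -0.005 -0.35 ]
TCP [576. 186. 384.] xyz [-13.21   2.23   0.57] turn [ 0.005 -0.005 -0.5  ]
TCP [595. 187. 380.] xyz [-14.59   3.48   0.86] turn [ 0.005 -0.005 -0.52 ]
```

View pics/c4.png

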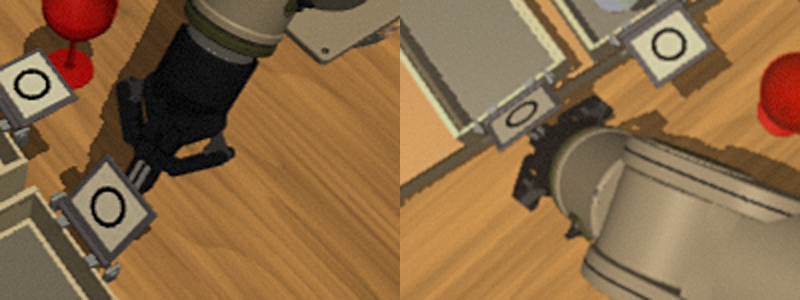

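The flag is at about 45° with the ring face still visible, and the trays haven't moved. Continuing over the top.

Call:
step_arm:
  series:
    - {"xyz": [-3.2,-0.5,0],"turn": [0,0,-0.1],"fingers": 0}
    - {"xyz": [-6.0,-0.4,0.1],"turn": [0,0,-0.2],"fingers": 0}
    - {"xyz": [-9.8,0.5,0.3],"turn": [0,0,-0.35],"fingers": 0}
    - {"xyz": [-13.2,2.2,0.6],"turn": [0,0,-0.5],"fingers": 0}
    - {"xyz": [-13.2,2.2,0.6],"turn": [0,0,-0.5],"fingers": 0}

```text
time_s: 5.25
tcp_pos: [579.1, 184.8, 380.9]
tcp_rot: [-0.064, 0.708, -0.7, 0.073]
force: [-0.6, -0.2, -0.4]
width: -0.1
```

```bash
python3 - <<'E'
from h import *
s=sense();print(s["time_s"],tip(),s["joint_pos"],s["force"])
a=snapshot("scene")[140:290,300:500,::-1];b=snapshot("side")[200:350,190:390,::-1]
f=lambda x:cv2.resize(x,None,fx=2,fy=2,interpolation=cv2.INTER_CUBIC)
cv2.imwrite("pics/c5.png",np.hstack([f(a),f(b)]))
plan((595,185,209),1.57,.2)
plan((610,184,202),1.57,.2)
plan((622,183,190),1.57,.2)
plan((630,182,176),1.57,.2)
plan((634,182,165),1.57,.2)
E
```

```text
5.25 (array([581.1, 186.9, 207.9]), array([ 0.011,  0.012, -1.   ])) [ 0.25163782  0.41879115 -0.82282237  1.51521366  0.30724729  1.32706388
 -1.97429096] [-0.63041926 -0.24171174 -0.36664064]
TCP [595. 185. 382.] xyz [-1.8   0.19  0.48] turn [ 0.008 -0.003 -0.019]
TCP [610. 184. 375.] xyz [-3.23  0.92  0.88] turn [ 0.008 -0.003 -0.019]
TCP [622. 183. 363.] xyz [-4.37  2.14  1.22] turn [ 0.008 -0.003 -0.019]
TCP [630. 182. 349.] xyz [-5.1   3.55  1.49] turn [ 0.008 -0.003 -0.019]
TCP [634. 182. 338.] xyz [-5.47  4.66  1.58] turn [ 0.008 -0.003 -0.019]
```

View pics/c5.png

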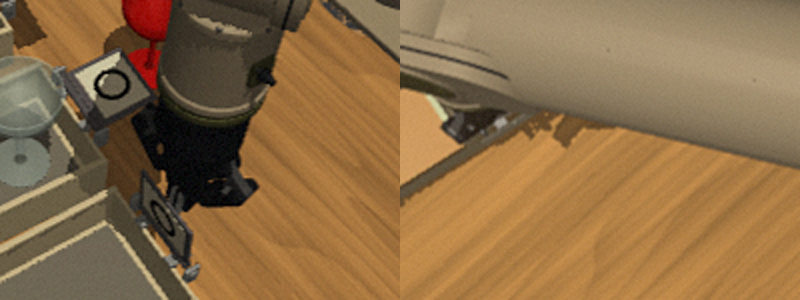

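Scene crop: the flag is near upright at (165,220), with the fingertips just behind it; the other flags are unchanged. Now push it over and down.

Call:
step_arm:
  series:
    - {"xyz": [-1.8,0.2,0.5],"turn": [0,0,0],"fingers": 0}
    - {"xyz": [-3.2,0.9,0.9],"turn": [0,0,0],"fingers": 0}
    - {"xyz": [-4.4,2.1,1.2],"turn": [0,0,0],"fingers": 0}
    - {"xyz": [-5.1,3.5,1.5],"turn": [0,0,0],"fingers": 0}
    - {"xyz": [-5.5,4.6,1.6],"turn": [0,0,0],"fingers": 0}

```text
time_s: 5.98
tcp_pos: [634.9, 180.8, 338.2]
tcp_rot: [-0.063, 0.707, -0.701, 0.076]
force: [-0.5, -0.4, 0.3]
width: 0.0
```

```bash
python3 - <<'E'
from h import *
s=sense();print(s["time_s"],tip(),s["joint_pos"],s["force"])
plan((642,182,160),1.57,.2)
plan((642,182,156),1.57,.2)
plan((642,182,154),1.57,.2)
plan((642,182,153),1.57,.2)
E
```

```text
5.975 (array([638. , 182.6, 165.3]), array([ 0.018,  0.01 , -1.   ])) [ 0.19585346  0.55765928 -0.77069428  1.42180264  0.39205516  1.29833868
 -1.97060586] [-0.46576999 -0.3503309   0.27160821]
TCP [642. 182. 333.] xyz [-0.69  0.54  0.03] turn [ 0.007 -0.004 -0.018]
TCP [642. 182. 329.] xyz [-0.68  0.94  0.03] turn [ 0.007 -0.004 -0.018]
TCP [642. 182. 327.] xyz [-0.68  1.14  0.03] turn [ 0.007 -0.004 -0.018]
TCP [642. 182. 326.] xyz [-0.68  1.24  0.03] turn [ 0.007 -0.004 -0.018]
```

Call:
step_arm:
  series:
    - {"xyz": [-0.4,0.5,0],"turn": [0,0,0],"fingers": 0}
    - {"xyz": [-0.4,0.9,0],"turn": [0,0,0],"fingers": 0}
    - {"xyz": [-0.4,1.1,0],"turn": [0,0,0],"fingers": 0}
    - {"xyz": [-0.4,1.1,0],"turn": [0,0,0],"fingers": 0}

```text
time_s: 6.48
tcp_pos: [638.8, 182.1, 328.9]
tcp_rot: [-0.062, 0.707, -0.701, 0.076]
force: [0.3, -0.2, 0.8]
width: -0.3
```

```bash
python3 - <<'E'
from h import *
s=sense();print(s["time_s"],tip(),s["force"])
E
```

```text
6.475 (array([642. , 183.9, 156. ]), array([ 0.019,  0.011, -1.   ])) [ 0.33434591 -0.19092846  0.80191638]
```

Call:
step_arm:
  series:
    - {"xyz": [0,0.1,0],"turn": [0,0,0],"fingers": 0}
    - {"xyz": [0,0.2,0],"turn": [0,0,0],"fingers": 0}
    - {"xyz": [0,0.2,0],"turn": [0,0,0],"fingers": 0}

```text
time_s: 6.85
tcp_pos: [639.0, 182.1, 327.5]
tcp_rot: [-0.062, 0.707, -0.701, 0.076]
force: [-2.8, -0.7, 4.8]
width: 0.1
```

A firm 4.8 N at tip z 154.5, where under 1 N would move the hinge, so the flag is at its stop. Retreat straight up.

Call:
step_arm:
  series:
    - {"xyz": [0,-1,0],"turn": [0,0,0],"fingers": 0}
    - {"xyz": [0,-5,0],"turn": [0,0,0],"fingers": 0}
    - {"xyz": [0,-11,0],"turn": [0,0,0],"fingers": 0}
    - {"xyz": [8,-15,0],"turn": [0,0,0],"fingers": 0}
    - {"xyz": [14,-17,0],"turn": [0,0,0],"fingers": 0}

```text
time_s: 7.48
tcp_pos: [522.8, 158.3, 486.3]
tcp_rot: [-0.062, 0.707, -0.7, 0.077]
force: [-0.6, -0.8, 2.2]
width: -0.1
```

Call:
step_arm:
  series:
    - {"xyz": [6,0,0],"turn": [0,0,0],"fingers": 0}
    - {"xyz": [10,0,0],"turn": [0,0,0],"fingers": 0}
    - {"xyz": [10,0,0],"turn": [0,0,0],"fingers": 0}
    - {"xyz": [10,0,0],"turn": [0,0,0],"fingers": 0}

```text
time_s: 7.98
tcp_pos: [426.1, 138.6, 483.2]
tcp_rot: [-0.062, 0.707, -0.701, 0.077]
force: [0.3, -0.2, 0.1]
width: 0.1
```

```bash
python3 - <<'E'
from h import *
s=sense();print(s["time_s"],tip(),s["force"],np.abs(s["qvel"]).max())
a=snapshot("scene")[:,:,::-1];b=snapshot("side")[:,:,::-1]
cv2.imwrite("pics/s6.png",a);cv2.imwrite("pics/d6.png",b)
f=lambda x:cv2.resize(x,None,fx=2,fy=2,interpolation=cv2.INTER_CUBIC)
cv2.imwrite("pics/c6.png",np.hstack([f(a[90:350,240:440]),f(b[60:320,140:340])]))
E
```

```text
7.975 (array([429.5, 140.3, 310.2]), array([ 0.02,  0.01, -1.  ])) [ 0.34688235 -0.18197032  0.13570137] 0.03949844060887646
```

View pics/c6.png

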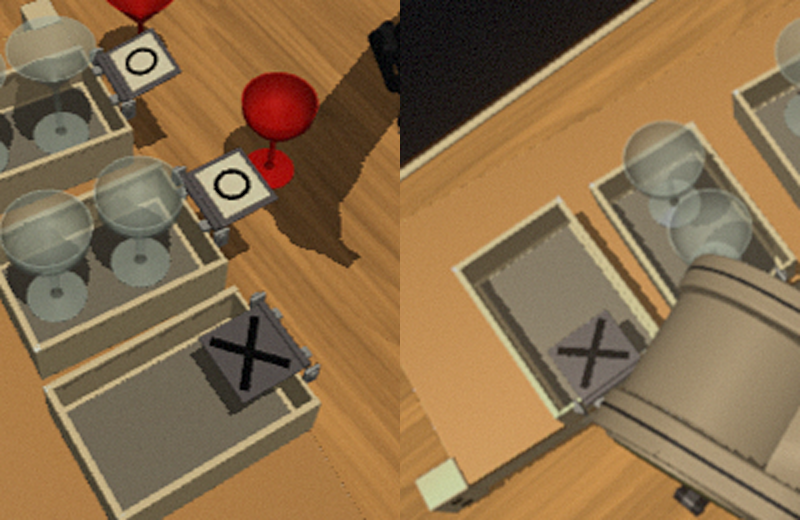

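The flag lies over the tray with the cross up (scene crop (251,353), side crop (594,354)). Final check: flag angle, and whether the trays shifted.

```bash
python3 - <<'E'
from h import *
cs,cd=cal("scene"),cal("side")
S=lambda u,v:(u/2+240-.25,v/2+90-.25); D=lambda u,v:(u/2-200+140-.25,v/2+60-.25)
print("cross",tri(cs,S(251,353),cd,D(594,354)))
print("edge y-",tri(cs,S(194,345),cd,D(602,309)),"edge y+",tri(cs,S(236,411),cd,D(548,352)))
g=lambda f:cv2.cvtColor(cv2.imread("pics/"+f),cv2.COLOR_BGR2GRAY).astype(np.float32)
for n,f0,f1,bx in(("tray c","scene0.png","s6.png",(262,270,335,358)),("tray c side","side0.png","d6.png",(165,155,225,225)),("b","scene0.png","s6.png",(228,160,380,275)),("a","scene0.png","s6.png",(190,95,330,200))):
    x0,y0,x1,y1=bx; print(n,cv2.phaseCorrelate(g(f0)[y0:y1,x0:x1],g(f1)[y0:y1,x0:x1]),np.abs(g(f0)-g(f1))[y0:y1,x0:x1].mean())
E
```

```text
cross (array([629.00555672, 182.56266768, 151.33599268]), np.float64(2.2585461472959687))
edge y- (array([667.49912293, 142.87078202, 144.49895965]), np.float64(0.24109834106194297)) edge y+ (array([670.92049408, 219.38846098, 134.93937211]), np.float64(1.6852725933385342))
tray c ((0.505503943061008, -0.031292753258405526), 0.9687842845210323) 7.1357408
tray c side ((0.10794281674658279, 0.025065585288849945), 0.967465722947209) 2.2485714
b ((-0.026435717478122456, -0.028086728373651226), 0.8504543503125509) 9.511498
a ((-0.0036822444872228743, 0.0060660199703121975), 0.9806756629865356) 6.875306
```

```bash
python3 -c "
from h import *
print(sense()['force']); print(job_done())"
```

```text
[-0.03149787  0.44622918 -0.59395267]
the job is handed in; nothing more can be done
None
```

The empty tray's flag now lies flat back over its tray with the crossed face up, and the job was handed in at about 8 s. I pushed it up from below with closed fingertips, over its hinge and down. At the end it gave a firm 4.8 N reaction, so it is on its stop. I then took the hand up and away.

**Checks that agreed:**
- In the last pictures the crossed face is up over the tray. The cross centre measures z ≈ 151, against 154 expected.
- Trays a and b with their glasses show no shift in the images (under 0.03 px), and their flags look unchanged.
- The hand is clear, with force readings at noise level.

**Checks that disagreed:**
- The flag's free-edge corners measured z ≈ 145 and 135, lower than the stop allows. I put this down to picking dark corners next to their shadow.
- The empty tray showed a 0.5 px shift (about 1 mm) in the scene view but only 0.1 px in the side view. I think the flag's new shadow biased the scene view, but I did not confirm either explanation.

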